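# Twist-lock the cup into the art caddy

### The arm

A 7-joint arm with a two-finger parallel gripper is mounted at the origin on the work surface. World frame = base frame: x ahead of the robot, y to its left, z up, the work surface at z = 0. Lengths are in mm, angles in degrees, forces in N, time in s.
With the tool pointing down it reaches from about 425 to 925 mm from the base axis. Payload 6.8 kg.
Tool frame: the origin (TCP) lies between the finger pads; the fingertips stand 22 mm ahead of it and the grasp point (between the pads) lies 3 mm ahead of it; z points along the fingers, y is the direction in which the jaws open and shut (so a half turn about z gives the same grasp; the last joint's range is limited). The gripper opens to 88 mm and grips with 3 to 60 N. Pads are 20 mm wide; open, the fingers measure 115 mm over their backs; the gripper's body (75 mm by 178 mm) begins 61 mm behind the grasp point.
Start: joints at [-70.078, 27.33, 1.283, 89.118, -0.659, 63.558, -4.761], TCP at [297.121, 606.107, 244.664] pointing down, gripper open.
Joint ranges: [-169.35, 169.35], [-19.33, 120.38], [-80.79, 83.38], [13.8, 139.57], [-78.32, 258.32], [9.67, 109.79], [-169.56, 169.56]. Speed limits (degrees/s): [136.94, 136.94, 180, 180, 180, 180, 180].

### API

Orientations are given as a 3x3 rotation matrix whose columns are the frame's x, y, z axes.
In Python, from station import monitor, get_image, env gives the robot as it stands.
- The arm moves only by the tool arm_command, never from a script. Its argument "moves" is text: rows parted by semicolons, each of 7 numbers parted by spaces: the turn, a rotation vector about the world's x, y, z in degrees, then the shift along the world's x, y, z in m, then the finger opening in m, from 0 to 0.0878. In form: ax ay az dx dy dz claw; .... A call has 1 to 10 rows; each row is the pose to reach, as a shift and turn from the pose commanded when the call began; what a row does not reach only later rows make up. A row lasts 1/10 s, in which the tool goes at most 50 mm and 8.59 degrees, less where a joint would pass 70% of its speed; a pose out of reach is approached as far as the arm can. A call with a gripper value outside its range is refused whole. The fingers move at their own pace and stop on an object; the grip force is fixed at half the most. Time passes only in rows, so rows that repeat a pose let the fingers close. It gives the time, the measured TCP pose, the force and the opening at its end, in the units of the state.
- monitor.state(): the state, without advancing time (a new reading comes with each control period).
- get_image(name): name is "scene" or "top" or "wrist"; returns a dict with "img" (400x640x3 uint8, red, green, blue), "depth" (400x640 float32, mm along the optical axis (not along the pixel's ray), 0 where there is no reading), "fx", "fy", "cx", "cy" (pixels), "k1" (the pictures are not rectified: a ray, as slopes to the right and down, at radius r is drawn at 1 + k1 r^2 times it, then the intrinsics apply), "T" (4x4, takes a point from camera to world coordinates); the wrist camera has in their place "mount" (4x4, takes a point from camera to tool coordinates, whose origin is the TCP and whose axes are the flange's). Camera axes: x right, y down, z forward; pixel columns grow to the right and rows downward; lengths in mm; the calibration is good to about 2 mm. A picture is of the moment at which its call begins: read the wrist's pose just before it.
- env.hand_in(): hands the job in, once; it reports no verdict.
The state is a dict: "time": time; "joints": joint angles; "dq": joint speeds; "tau": joint torques, N m; "eef_pos": TCP position; "orientation": TCP orientation; "wrist_force": force on the tool from outside, world axes, zero at the start; "ft_torque": the same for the moment, N m; "opening": finger opening in mm.
Only numpy, scipy, OpenCV 4.12 (cv2) and the standard library are available. Lean on these libraries where they do the work, as an engineer would, in place of code of your own. Each camera call takes 0.05 s, during which the arm holds its last target.

### The job

Take the steel cup that has two lugs on its foot and lock it into the round spring dock in the yellow caddy so that it cannot tip: find the dock's slots with the lugs, push the cup in against the spring, twist it clockwise (seen from above) to the stop and let it rise into its notches, then let go of it. The dock's collar is moulded plastic, so feel your way gently and never force the cup; leave the other things on the table where they are.

Things in the scene. Friction and masses are not known exactly. Their poses are not given: they have to be found in the camera images.
- cup_mid (a point): Centre, half-way up, of the steel cup to be locked: a straight upright cylinder 54 mm across, 85 mm tall, standing on the table; on its axis, 42.5 mm above its underside. Its two lugs lie on opposite sides along this point's +x and -x. They are alike, so the cup may be used either way round. Grasp it across the walls near the top.
- cup: The same cup; origin at the centre of its underside. Open top, 3 mm wall, lowest 24 mm solid, 0.14 to 0.24 kg. Each lug is 10 mm wide (across), 6 mm tall, flush with the underside, and reaches 35 mm from the axis.
- dock (a point): Centre of the upper face of the dock's white plastic collar, 32 mm above the table, axes as the caddy's. Collar 94 mm across, bore 58 mm, two opposite slots 16 mm wide reaching 37.5 mm from the axis. They lie along +x and -x only to 0.3 rad either way (collar stiffly set, not measured: feel or look). It does not turn in use; over 60 N in all breaks it. Lugs on the rim: underside level with this point.
- clear (a point): Point on the dock's axis, 14 mm below point dock. In the slots the cup drops 4 mm onto a plunger: 4.2 N at first touch, 0.7 N more per mm. Underside at or below this point (11 N): the lugs are under the rim and turn clockwise seen from above; the wrong way is blocked. 4 mm below this point (14 N) is a hard bottom. From slot to notch is 0.87 rad; a hard stop follows about 0.12 rad farther.
- seat (a point): Point on the dock's axis, 10 mm below point dock: where the centre of the cup's underside is when locked. Let up at the stop, the spring lifts the cup 4 mm from under the rim into its notches, where it stays. An unlocked cup is lifted 6 mm higher than this point.
- caddy: The fixed yellow caddy with its collar, plunger and door: tray 200 mm (x) by 260 mm (y), walls 50 mm high; origin at the centre of its underside on the table. The dock's axis lies 35 mm from it towards -y. A partition 34 mm high stands 62 mm from it towards +y; the +y end has a small swing door, partly open, which does not matter.
- tumbler: Bystander: a wider plain steel tumbler without lugs, 66 mm across, 100 mm tall, standing; origin at the centre of its underside. It may stand on either side of the cup.
- crayon_a: Bystander: wax crayon lying on the table, 16 mm thick, 90 mm long along its x; origin under its middle.
- crayon_b: Bystander: the other wax crayon, same size; origin under its middle.
- stamp: Bystander: blue silicone stamp, 50 x 35 mm foot, 51 mm tall with a ball knob; origin at the centre of its underside.
- pencil_case: Bystander: orange plastic pencil case, 70 x 200 x 40 mm; origin at the centre of its underside.
- mug: Bystander: white mug, 80 mm across, 90 mm tall; origin at the centre of its underside.
- glue_stick: Bystander: standing glue stick, 27 mm across, 88 mm tall; origin at the centre of its underside.
- eraser: Bystander: eraser, 45 x 22 x 13 mm; origin at the centre of its underside.

How it is judged (in metres and radians):
On the way:
1. the cup's lugs have been pushed in through the slots, under the collar's rim (z of cup_mid in the frame of dock below 0.0295 m and horizontal distance between cup_mid and dock below 0.005 m), for 0.1 s.
At the end, for the whole second after the job is handed in: The lugged cup stands locked in the dock: on the dock's axis within 4 mm, upright within 0.06 rad, lifted by the spring into its notches (its centre 30.8 to 34.5 mm above the collar's upper face; unlocked it would stand at 38.5), at rest and released (z of cup_mid in the frame of dock between 0.0308 and 0.0345 m and horizontal distance between cup_mid and dock below 0.004 m and angle between cup_mid's own z axis and vertical below 0.06 rad and linear speed of cup below 0.02 m/s); the robot touches nothing.
It fails at once if the cup is forced: it and the caddy press on each other with more than 60 N in all (contact force between cup and caddy above 60 N).
It fails at once if a bystander is shifted by more than 30 mm or knocked over (distance of any of tumbler, crayon_a, crayon_b, stamp, pencil_case, mug, glue_stick, eraser from where it was at the start of the episode above 0.03 m or angle between any of tumbler, mug, glue_stick, stamp's own z axis and vertical above 0.5 rad).
It also fails if it takes over 72 s, if anything falls off the work surface, if the arm or the gripper's body presses on something with over 40 N, if the wrist force passes 120 N, or if a joint passes its speed limit or range.

## Working session

There is one attempt and no reset: what is moved stays moved. The work goes in short steps, Python scripts to look and compute and a tool call to move; the robot and the scene stay as the last step left them, time stands still between calls to the robot, and variables do not carry over. Pictures are saved under pics/ and viewed, and the job is handed in when it is done.

Besides the shell and the picture viewer there is one more tool, called after "Request:" as name(argument=value, ...), one argument or row to a line, values as JSON. arm_command: Moves the arm, as the interface text tells. Its arguments: {"type":"object","properties":{"moves":{"type":"string"}},"required":["moves"]}

```bash
mkdir -p pics; ls; cat > h.py <<'E'
import numpy as np, cv2, pickle
from station import monitor, get_image, env
def grab(n,fn):
    s=monitor.state(); d=get_image(n); d['state']=s
    pickle.dump(d,open(fn+'.pkl','wb')); cv2.imwrite('pics/'+fn+'.png',d['img'][:,:,::-1]); return d
def load(fn): return pickle.load(open(fn+'.pkl','rb'))
def camT(d):
    if 'T' in d: return np.array(d['T'])
    s=d['state'];T=np.eye(4);T[:3,:3]=np.array(s['orientation']);T[:3,3]=s['eef_pos'];return T@np.array(d['mount'])
def rays(d,uv):
    uv=np.asarray(uv,float).reshape(-1,2)
    p=np.c_[(uv[:,0]-d['cx'])/d['fx'],(uv[:,1]-d['cy'])/d['fy']]
    q=p.copy()
    for _ in range(20): q=p/(1+d['k1']*(q**2).sum(1,keepdims=True))
    return np.c_[q,np.ones(len(q))]
def plane(d,uv,z):
    T=camT(d);r=rays(d,uv)@T[:3,:3].T;o=T[:3,3]
    return o+r*((z-o[2])/r[:,2])[:,None]
def depthpt(d,uv):
    uv=np.asarray(uv).reshape(-1,2).astype(int);T=camT(d)
    return (rays(d,uv)*d['depth'][uv[:,1],uv[:,0]][:,None])@T[:3,:3].T+T[:3,3]
E
python3 - <<'E'
from h import *
for n in ['scene','top','wrist']:
    d=grab(n,n+'0'); print(n,d['fx'],d['cx'],d['cy'],d['k1'],camT(d).round(3).tolist())
print(monitor.state())
E
```

```text
pics
scene 387.40873228493706 320.87266895103426 202.4800075826682 -0.0013894584923691898 [[0.131, 0.77, -0.624, 1154.041], [0.991, -0.111, 0.071, -196.789], [-0.014, -0.628, -0.778, 755.971], [0.0, 0.0, 0.0, 1.0]]
top 406.0363685306021 326.51077306022336 202.9260580525364 -0.003670277754560675 [[0.007, -0.997, 0.071, 515.103], [-1.0, -0.009, -0.023, -105.574], [0.023, -0.071, -0.997, 894.595], [0.0, 0.0, 0.0, 1.0]]
wrist 331.08476302749233 323.854007459914 203.56176044736392 -0.0568452611165135 [[0.44, 0.87, 0.223, 236.141], [0.898, -0.426, -0.11, 635.2], [-0.001, 0.249, -0.968, 383.391], [0.0, 0.0, 0.0, 1.0]]
{'time': 0.15, 'joints': array([-70.07892074,  27.36456226,   1.28271407,  89.16142732,
        -0.65969184,  63.55755008,  -4.76034767]), 'dq': array([ 0.04298139, -0.1095873 , -0.01615743, -0.29614202,  0.0324119 ,
        0.01268299, -0.04952207]), 'tau': array([ 2.14218657e-03, -5.83292234e+01,  1.53640341e+00, -2.72875178e+01,
       -5.42198459e-02,  1.44677673e-02,  1.18507110e-04]), 'eef_pos': array([296.95798329, 605.71985564, 243.93851738]), 'orientation': array([[-8.97910856e-01,  4.40177064e-01, -4.95787381e-04],
       [ 4.40177333e-01,  8.97910015e-01, -1.23347236e-03],
       [-9.77737894e-05, -1.32578259e-03, -9.99999116e-01]]), 'wrist_force': array([-0.53075481, -0.75107519,  0.13294078]), 'ft_torque': array([0.09092246, 0.03110696, 0.02532522]), 'opening': 87.6653525512844}
```

View pics/top0.png

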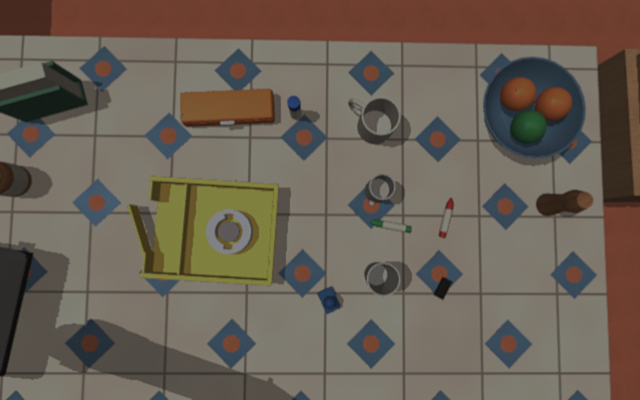

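View pics/scene0.png

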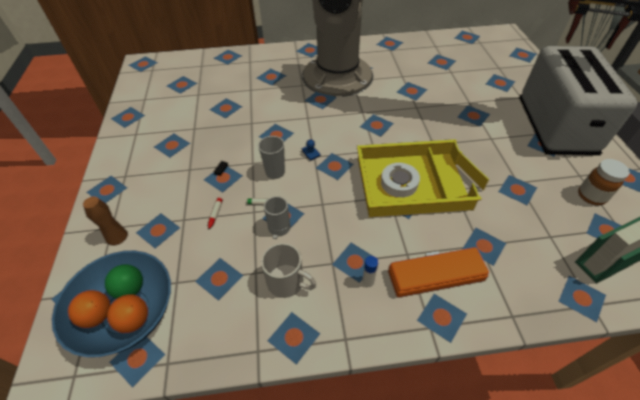

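View pics/wrist0.png

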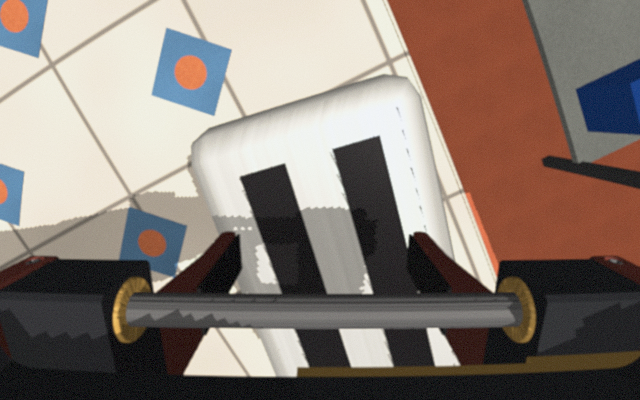

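The scene view shows a toaster, the caddy, the cup at about (277,216) and the tumbler at (272,158). The top view shows the cup at (381,189) with a lug at (372,203), the tumbler at (383,278) and the dock at (229,232). Next I measure them.

```bash
python3 - <<'E'
from h import *
d=load('top0'); s=load('scene0')
for n,uv in [('cup',(381,185)),('tumbler',(383,272)),('dock',(229,232))]:
    print(n,plane(d,uv,85).round(0),depthpt(d,uv).round(0))
im=d['img'][:,:,::-1]
a=cv2.resize(im[165:300,130:290],None,fx=4.5,fy=4.5,interpolation=cv2.INTER_CUBIC)
b=cv2.resize(im[160:300,340:460],None,fx=4,fy=4,interpolation=cv2.INTER_CUBIC)
a=np.clip(a.astype(float)*1.3,0,255); b=np.clip(b.astype(float)*1.6,0,255)
cv2.imwrite('pics/a.png',a);cv2.imwrite('pics/b.png',b)
for n,m in [('top',(381,189)),('top',(229,220)),('top',(229,232)),('top',(262,232)),('top',(277,232)),('top',(383,278)),('top',(372,203))]:
    print(m,depthpt(d,m).round(1))
for m in [(277,203),(277,232),(400,180),(272,145)]: print('s',m,depthpt(s,m).round(1))
E
```

```text
cup [[ 610. -233.   85.]] [[ 617. -243.   26.]]
tumbler [[ 437. -237.   85.]] [[ 429. -249.    8.]]
dock [[513.  69.  85.]] [[513.  81.  29.]]
(381, 189) [[ 607.9 -242.2   28.9]]
(229, 220) [[539.4  86.5   5.2]]
(229, 232) [[513.4  80.7  29.1]]
(262, 232) [[513.9  14.    7.3]]
(277, 232) [[514.1 -17.9   1.2]]
(383, 278) [[ 415.6 -250.4    2. ]]
(372, 203) [[ 579.2 -225.8    6.2]]
s (277, 203) [[ 583.  -233.4   60. ]]
s (277, 232) [[ 635.2 -240.8   18.7]]
s (400, 180) [[527.7  76.9  29.3]]
s (272, 145) [[ 395.4 -234.    69.4]][ WARN:0@0.559] global loadsave.cpp:1063 imwrite_ Unsupported depth image for selected encoder is fallbacked to CV_8U.
```

View pics/a.png

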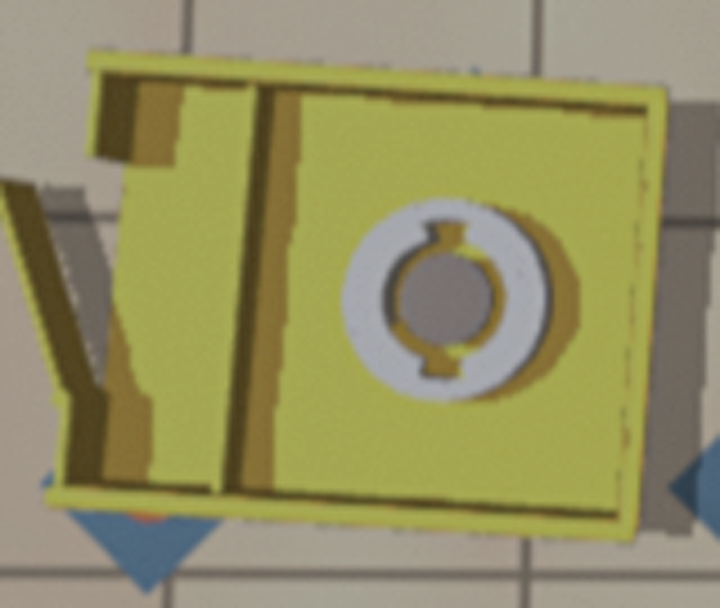

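View pics/b.png

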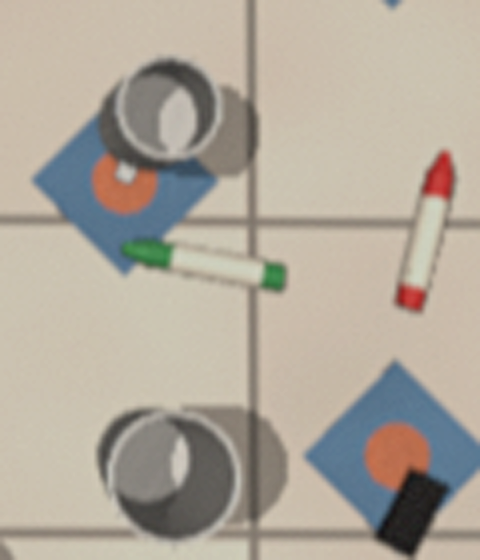

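The lugged cup's lug is visible at px (371,203). The slots lie nearly along ±x. I move the wrist camera over the dock first, lifting a little to clear the toaster.

Request:
arm_command(
  moves="0 0 0 0 0 0.04 0.0878; 0 0 -8 0.017 -0.047 0.05 0.0878; 0 0 -16 0.034 -0.094 0.05 0.0878; 0 0 -24 0.051 -0.141 0.05 0.0878; 0 0 -32 0.068 -0.188 0.05 0.0878; 0 0 -40 0.085 -0.235 0.05 0.0878; 0 0 -48 0.102 -0.282 0.05 0.0878; 0 0 -54 0.119 -0.329 0.05 0.0878; 0 0 -54 0.136 -0.376 0.05 0.0878; 0 0 -54 0.153 -0.423 0.05 0.0878",
)

```text
time: 1.15
eef_pos: [450.0, 181.8, 294.7]
orientation: [[-0.172, 0.985, 0.0], [0.985, 0.172, 0.0], [0.0, 0.0, -1.0]]
wrist_force: [0.2, 0.1, -0.3]
opening: 88.0
```

Request:
arm_command(
  moves="0 0 0 0.017 -0.047 0 0.0878; 0 0 0 0.034 -0.094 0 0.0878; 0 0 0 0.051 -0.141 0 0.0878; 0 0 0 0.063 -0.168 -0.02 0.0878; 0 0 0 0.063 -0.168 -0.02 0.0878; 0 0 0 0.063 -0.168 -0.02 0.0878; 0 0 0 0.063 -0.168 -0.02 0.0878",
)

```text
time: 1.85
eef_pos: [512.7, 17.4, 274.8]
orientation: [[-0.174, 0.985, -0.0], [0.985, 0.174, 0.001], [0.001, -0.0, -1.0]]
wrist_force: [0.1, 0.9, -0.3]
opening: 87.5
```

```bash
python3 - <<'E'
from h import *
d=grab('wrist','w1'); print(d['state']['time'],d['state']['eef_pos'],d['state']['wrist_force'],d['state']['joints'])
E
```

```text
1.85 [512.6779597   17.42138474 274.83117818] [ 0.12234836  0.85153963 -0.25459638] [-35.12674542  10.66892038  30.27175935 110.57851644  -6.20641209
  60.33017729   7.79992371]
```

View pics/w1.png

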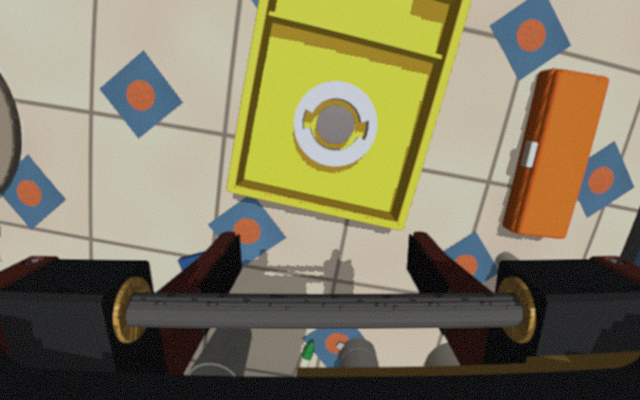

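The wrist view shows the dock at px (335,124), with slots at about (305,118) and (364,130). I fit it by mask.

```bash
cat >> h.py <<'E'
def dock(fn,box,z=32,ss=1,vis=None):
    d=load(fn); x0,y0,x1,y1=box
    im=d['img'][y0:y1,x0:x1].astype(np.uint8)
    hsv=cv2.cvtColor(im,cv2.COLOR_RGB2HSV)
    m=((hsv[:,:,1]<60)&(hsv[:,:,2]>(np.percentile(hsv[:,:,2],99)*0.72))).astype(np.uint8)*255
    m=cv2.morphologyEx(m,cv2.MORPH_OPEN,np.ones((2,2)))
    cs,h=cv2.findContours(m,cv2.RETR_CCOMP,cv2.CHAIN_APPROX_NONE)
    i=max([k for k in range(len(cs)) if h[0][k][3]<0],key=lambda k:cv2.contourArea(cs[k]))
    out=cs[i][:,0]+[x0,y0]
    inn=max([c for k,c in enumerate(cs) if h[0][k][3]==i],key=cv2.contourArea,default=None)
    P=plane(d,out,z)[:,:2]
    def circ(P,w=None):
        for _ in range(6):
            A=np.c_[2*P,np.ones(len(P))];s=np.linalg.lstsq(A,(P**2).sum(1),rcond=None)[0]
            c=s[:2];r=np.sqrt(s[2]+c@c);e=np.hypot(*(P-c).T)-r
            k=abs(e)<max(2.*np.median(abs(e)),.6);P=P[k]
        return c,r
    c,r=circ(P); print(fn,'outer c',c.round(1),'r',round(r,1))
    if inn is not None:
        Q=plane(d,inn[:,0]+[x0,y0],z)[:,:2]
        rr=np.hypot(*(Q-c).T)
        c2,r2=circ(Q[rr<31.5]); print(' bore c',c2.round(1),r2.round(1))
        S=Q[rr>33]-c; a=np.degrees(np.arctan2(S[:,1],S[:,0]))
        th=np.degrees(np.angle(np.mean(np.exp(2j*np.radians(a)))))/2
        print(' slot angle',th.round(1),'n',len(S))
        for s in (1,-1):
            u=np.array([np.cos(np.radians(th)),np.sin(np.radians(th))])*s
            G=S[S@u>0]; print('  lobe',np.degrees(np.arctan2(*G.mean(0)[::-1])).round(1),'spread',(G@[-u[1],u[0]]).min().round(1),(G@[-u[1],u[0]]).max().round(1),'max r',np.hypot(*G.T).max().round(1))
    v=cv2.resize(d['img'][y0:y1,x0:x1,::-1],None,fx=4,fy=4,interpolation=cv2.INTER_CUBIC); v2=cv2.resize(cv2.cvtColor(m,cv2.COLOR_GRAY2BGR),None,fx=4,fy=4)
    cv2.imwrite('pics/%s_dock.png'%fn,np.hstack([v,v2]))
    return c
E
python3 - <<'E'
from h import *
dock('w1',(285,72,385,172)); dock('top0',(200,202,260,262))
d=load('w1'); print(depthpt(d,[(300,135),(370,110),(335,90)]).round(1), depthpt(d,[(230,190),(404,228)]).round(1))
E
```

```text
w1 outer c [515.8  79. ] r 46.7
 bore c [516.1  79.3] 29.1
 slot angle -0.5 n 53
  lobe 0.7 spread -11.0 11.8 max r 38.7
  lobe 178.3 spread -10.8 10.3 max r 38.6
top0 outer c [513.4  80. ] r 46.5
 bore c [513.6  79.9] 29.6
 slot angle -1.0 n 27
  lobe -1.6 spread -11.2 12.0 max r 38.5
  lobe 179.9 spread -11.2 11.9 max r 38.9
[[477.4  61.6  32.1]
 [550.1 102.4  32.4]
 [507.7 116.7  31.8]] [[409.8 -11.3  49. ]
 [630.  -35.7  -1.4]]
```

View pics/w1_dock.png

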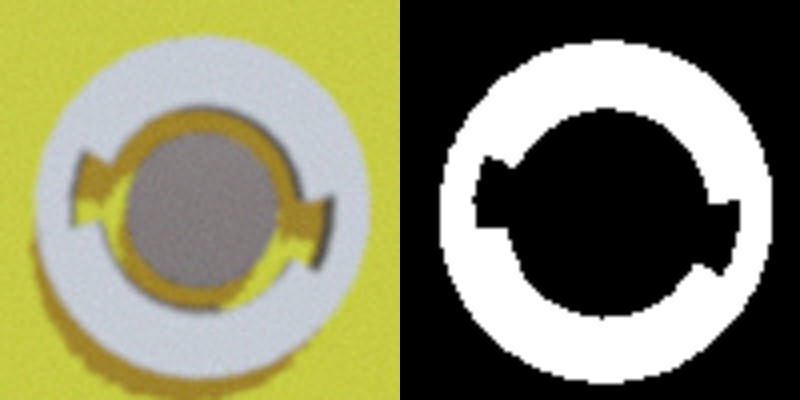

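Collar fit: about (515.8, 79.0) with slot angle ≈ -0.7° (wrist) and (513.4, 80.0) (top). Collar height is 32 by depth. Next is the cup.

Request:
arm_command(
  moves="0 0 0 0.015 -0.045 0 0.0878; 0 0 0 0.03 -0.09 0 0.0878; 0 0 0 0.046 -0.135 0 0.0878; 0 0 0 0.062 -0.18 0 0.0878; 0 0 0 0.078 -0.225 0 0.0878; 0 0 0 0.094 -0.27 0 0.0878; 0 0 0 0.107 -0.31 0 0.0878; 0 0 0 0.107 -0.31 0 0.0878; 0 0 0 0.107 -0.31 0 0.0878",
)

```text
time: 2.8
eef_pos: [620.3, -293.6, 274.5]
orientation: [[-0.172, 0.985, -0.0], [0.985, 0.172, 0.001], [0.001, -0.0, -1.0]]
wrist_force: [0.4, 0.4, -0.3]
opening: 87.9
```

```bash
python3 - <<'E'
from h import *
d=grab('wrist','w2'); print(d['state']['time'],d['state']['eef_pos'],d['state']['wrist_force'],d['state']['joints'])
E
```

```text
2.8 [ 620.2689891  -293.56342438  274.46029523] [ 0.36742134  0.3654665  -0.31685677] [ -2.88999658  30.27903409  34.60093258  87.18560491 -17.98688799
  68.18036666  44.68314716]
```

View pics/w2.png

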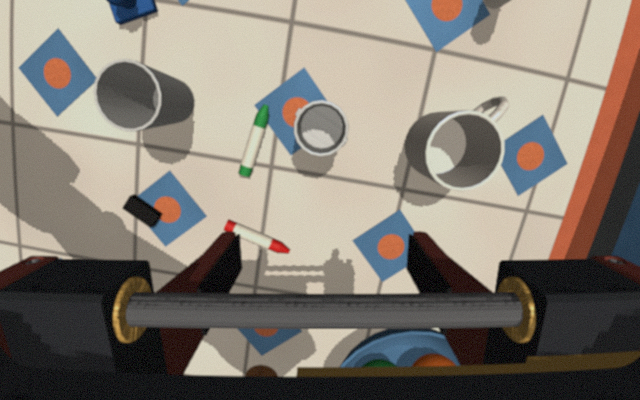

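```bash
python3 - <<'E'
from h import *
d=load('w2'); im=d['img'][75:185,250:390,::-1]
cv2.imwrite('pics/c2.png',cv2.resize(im,None,fx=5.5,fy=5.5,interpolation=cv2.INTER_CUBIC))
t=load('top0')
print('mug',plane(t,(380,118),90).round(0),plane(d,(463,148),90).round(0))
print('rim depth',depthpt(d,[(322,102),(296,126),(346,126),(320,153)]).round(1))
print('rim plane',plane(d,[(322,102),(296,126),(346,126),(320,153)],85).round(1))
E
```

```text
mug [[ 746. -231.   90.]] [[ 748. -230.   90.]]
rim depth [[ 604.2 -211.9   83.8]
 [ 583.1 -238.5   83.1]
 [ 631.1 -230.1   84.6]
 [ 610.6 -260.4   82.9]]
rim plane [[ 604.3 -211.9   85. ]
 [ 583.2 -238.4   85. ]
 [ 631.  -230.1   85. ]
 [ 610.6 -260.2   85. ]]
```

View pics/c2.png

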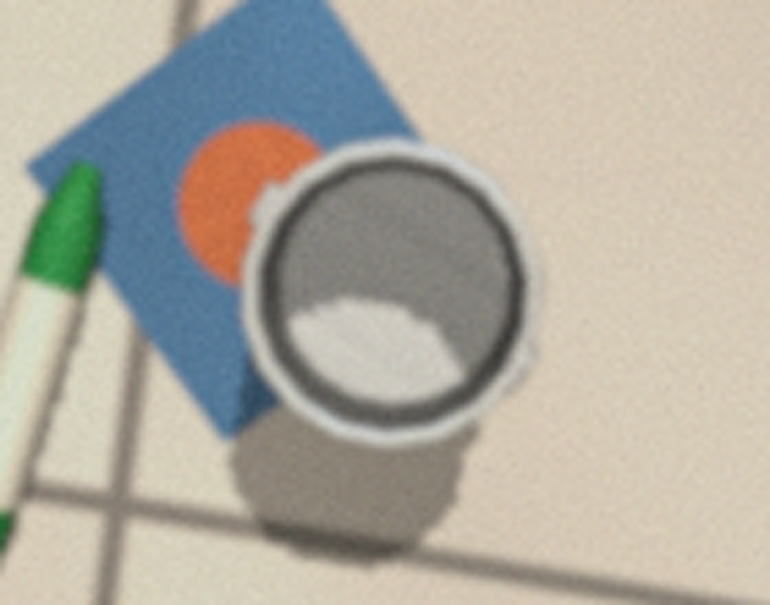

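Lugs are visible at crop (265,202) and (528,365), i.e. px (298,112) and (346,141). I take a second view with a different yaw to cancel the mount error.

Request:
arm_command(
  moves="0 0 8 0.005 0.005 0 0.0878; 0 0 16 0.01 0.01 0 0.0878; 0 0 24 0.015 0.015 0 0.0878; 0 0 32 0.02 0.02 0 0.0878; 0 0 40 0.026 0.025 0 0.0878; 0 0 48 0.032 0.031 0 0.0878; 0 0 56 0.037 0.037 0 0.0878; 0 0 60 0.04 0.038 0 0.0878; 0 0 60 0.04 0.038 0 0.0878; 0 0 60 0.04 0.038 0 0.0878",
)

```text
time: 3.85
eef_pos: [660.0, -254.2, 275.0]
orientation: [[-0.939, 0.344, 0.0], [0.344, 0.939, 0.001], [0.0, 0.001, -1.0]]
wrist_force: [-0.2, 0.3, -0.2]
opening: 87.9
```

```bash
python3 - <<'E'
from h import *
d=grab('wrist','w3'); print(d['state']['time'],d['state']['eef_pos'],d['state']['orientation'],d['state']['joints'])
E
```

```text
3.85 [ 660.02694158 -254.22037992  275.00214267] [[-9.39113269e-01  3.43607623e-01  2.65529887e-04]
 [ 3.43607725e-01  9.39112957e-01  7.65104584e-04]
 [ 1.35332098e-05  8.09757987e-04 -9.99999672e-01]] [  2.8656012   30.11320569  20.04636125  83.16718239 -10.69472087
  68.59345663  94.22986773]
```

View pics/w3.png

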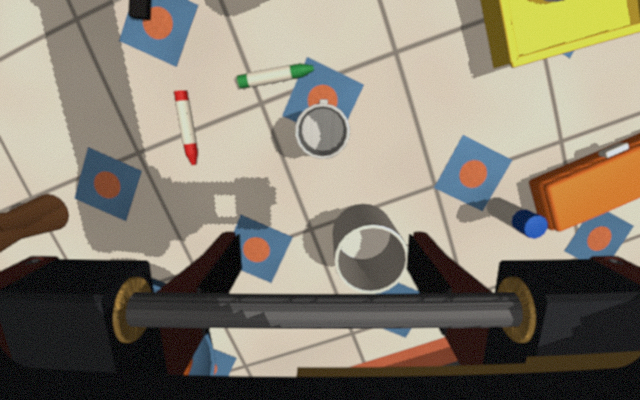

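```bash
cat >> h.py <<'E'
def rim(fn,box,z=85,rr=(22,29)):
    d=load(fn);x0,y0,x1,y1=box
    g=cv2.cvtColor(d['img'][y0:y1,x0:x1],cv2.COLOR_RGB2GRAY)
    G=cv2.resize(g,None,fx=3,fy=3,interpolation=cv2.INTER_CUBIC);G=cv2.GaussianBlur(G,(0,0),2.2)
    e=cv2.Canny(G,25,60);v,u=np.nonzero(e)
    P=plane(d,np.c_[(u+.5)/3-.5+x0,(v+.5)/3-.5+y0],z)[:,:2]
    rng=np.random.default_rng(0);res=[]
    for _ in range(6000):
        p=P[rng.choice(len(P),3,replace=False)]
        A=np.c_[2*p,np.ones(3)]
        if abs(np.linalg.det(A))<50: continue
        s=np.linalg.solve(A,(p**2).sum(1));c=s[:2];r=np.sqrt(max(s[2]+c@c,0))
        if rr[0]<r<rr[1]: res.append(((abs(np.hypot(*(P-c).T)-r)<.5).sum(),*c,r))
    res.sort(reverse=True);out=[]
    for b in res:
        if all(abs(b[3]-o[3])>1.5 for o in out):
            c=np.array(b[1:3]);r=b[3]
            for _ in range(4):
                Q=P[abs(np.hypot(*(P-c).T)-r)<.8];A=np.c_[2*Q,np.ones(len(Q))]
                s=np.linalg.lstsq(A,(Q**2).sum(1),rcond=None)[0];c=s[:2];r=np.sqrt(s[2]+c@c)
            out.append((len(Q),*c,r))
        if len(out)>=3:break
    print(fn,z,[np.round(o,1).tolist() for o in out]);return out
E
python3 - <<'E'
from h import *
for z in (83,85,87):
    rim('w2',(280,90,362,165),z);rim('w3',(282,90,362,168),z)
rim('top0',(360,168,405,212),85)
rim('w1',(285,72,385,172),32,(44,49));
d=load('w2');print('lugs w2',plane(d,[(298.2,111.7),(346,141.4)],5).round(1))
d=load('w3');cv2.imwrite('pics/c3.png',cv2.resize(d['img'][75:185,250:390,::-1],None,fx=5.5,fy=5.5,interpolation=cv2.INTER_CUBIC))
E
```

```text
w2 83 [[519.0, 607.3, -236.3, 23.7], [330.0, 607.1, -236.4, 26.8], [404.0, 605.3, -236.7, 25.3]]
w3 83 [[516.0, 607.1, -236.7, 23.7], [427.0, 606.2, -238.5, 25.3], [342.0, 607.1, -236.8, 26.8]]
w2 85 [[519.0, 607.3, -236.3, 23.5], [331.0, 607.1, -236.3, 26.6], [404.0, 605.3, -236.7, 25.2]]
w3 85 [[516.0, 607.0, -236.7, 23.6], [428.0, 606.2, -238.4, 25.2], [342.0, 607.0, -236.8, 26.6]]
w2 87 [[519.0, 607.3, -236.2, 23.4], [331.0, 607.1, -236.3, 26.5], [404.0, 605.4, -236.6, 25.0]]
w3 87 [[516.0, 606.9, -236.7, 23.4], [428.0, 606.1, -238.4, 25.0], [342.0, 606.9, -236.8, 26.5]]
top0 85 [[197.0, 608.3, -235.3, 23.0], [155.0, 606.4, -233.4, 25.4], [101.0, 607.7, -234.8, 27.1]]
w1 32 [[302.0, 514.2, 79.3, 46.4], [302.0, 514.2, 79.3, 46.4], [302.0, 514.2, 79.3, 46.4]]
lugs w2 [[ 577.1 -224.1    5. ]
 [ 639.9 -248.8    5. ]]
```

View pics/c3.png

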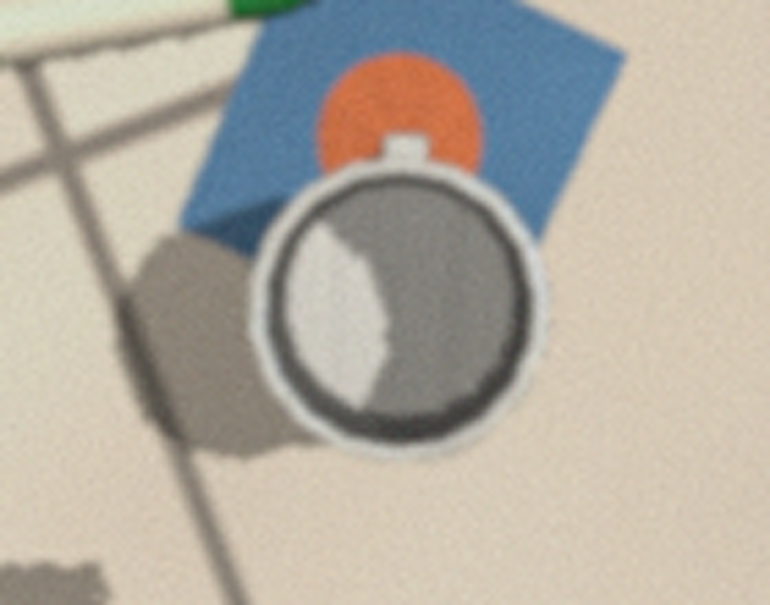

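```bash
python3 - <<'E'
from h import *
c=np.array([607.1,-236.5])
d=load('w3');p=plane(d,[(405/5.5+250-.4,136/5.5+75-.4)],6)[0,:2];print(p,np.hypot(*(p-c)),np.degrees(np.arctan2(*(p-c)[::-1])))
d=load('w2');
for uv in [(258/5.5+250,198/5.5+75),(533/5.5+250,368/5.5+75)]:
  p=plane(d,[uv],4)[0,:2];print(p,np.hypot(*(p-c)),np.degrees(np.arctan2(*(p-c)[::-1])))
t=load('top0');p=plane(t,[(371.5,203)],6)[0,:2];print(p,np.degrees(np.arctan2(*(p-c)[::-1])))
E
```

```text
[ 575.27871973 -223.92046641] 34.2175180794898 158.43020727298253
[ 575.32115967 -223.50503691] 34.33312916855244 157.7594276071492
[ 641.20515822 -249.26982478] 36.417444203268076 -20.527157749372265
[ 579.23600917 -224.73873938] 157.1156186341528
```

Request:
arm_command(
  moves="0 0 -8 -0.01 0.003 0 0.0878; 0 0 -16 -0.02 0.007 0 0.0878; 0 0 -24 -0.03 0.01 -0.02 0.0878; 0 0 -32 -0.04 0.013 -0.04 0.0878; 0 0 -40 -0.05 0.017 -0.06 0.0878; 0 0 -48 -0.053 0.0177 -0.08 0.0878; 0 0 -56 -0.053 0.0177 -0.1 0.0878; 0 0 -64 -0.053 0.0177 -0.12 0.0878; 0 0 -72 -0.053 0.0177 -0.12 0.0878; 0 0 -80 -0.053 0.0177 -0.12 0.0878",
)

```text
time: 4.9
eef_pos: [606.3, -237.9, 154.0]
orientation: [[0.183, 0.983, -0.001], [0.983, -0.183, 0.0], [0.0, -0.001, -1.0]]
wrist_force: [0.0, 0.5, -0.1]
opening: 87.9
```

Request:
arm_command(
  moves="0 0 -8 0 0 0 0.0878; 0 0 -11.3 0 0 0 0.0878; 0 0 -11.3 0 0 -0.02 0.0878; 0 0 -11.3 0 0 -0.02 0.0878; 0 0 -11.3 0 0 -0.02 0.0878",
)

```text
time: 5.4
eef_pos: [606.6, -238.1, 134.8]
orientation: [[0.365, 0.931, -0.001], [0.931, -0.365, 0.0], [-0.0, -0.001, -1.0]]
wrist_force: [-0.1, 0.5, 1.1]
opening: 87.8
```

```bash
python3 - <<'E'
from h import *
d=grab('wrist','w4'); s=d['state'];print(s['time'],s['eef_pos'],s['orientation'],s['joints'])
E
```

```text
5.4 [ 606.59847477 -238.12060835  134.76504729] [[ 3.65452004e-01  9.30829920e-01 -7.02264711e-04]
 [ 9.30830185e-01 -3.65451903e-01  2.72258517e-04]
 [-3.21760162e-06 -7.53186611e-04 -9.99999716e-01]] [-10.58928575  37.00785377  38.57647943  99.75897186 -27.93831791
  53.23414513  18.09829916]
```

View pics/w4.png

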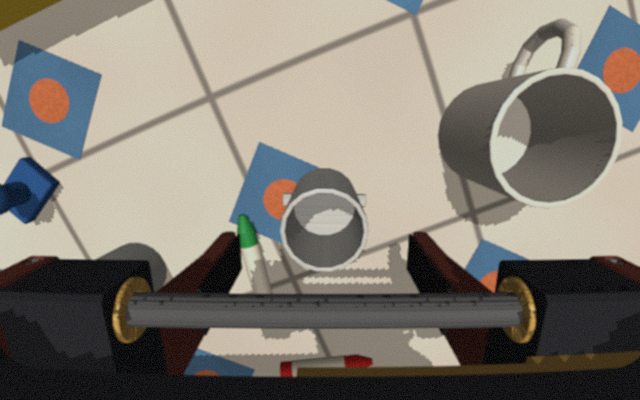

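The view is centred: rim at (325,230), lugs symmetric at (287,199) and (363,199), along the jaws.

```bash
python3 - <<'E'
from h import *
rim('w4',(270,180,380,280),85)
d=load('w4');print(plane(d,[(283,199.5),(366,199.5)],3).round(1))
E
```

```text
w4 85 [[790.0, 607.3, -236.5, 23.8], [736.0, 607.2, -236.6, 26.4], [529.0, 603.1, -237.9, 27.8]]
[[ 575.  -224.4    3. ]
 [ 640.2 -250.     3. ]]
```

Request:
arm_command(
  moves="0 0 0 0.0005 0.0015 -0.02 0.0878; 0 0 0 0.0005 0.0015 -0.04 0.0878; 0 0 0 0.0005 0.0015 -0.059 0.0878; 0 0 0 0.0005 0.0015 -0.059 0.0878; 0 0 0 0.0005 0.0015 -0.059 0.0878",
)

```text
time: 5.95
eef_pos: [607.6, -237.3, 76.6]
orientation: [[0.366, 0.931, 0.001], [0.931, -0.366, -0.0], [-0.0, 0.001, -1.0]]
wrist_force: [0.1, 0.0, 0.7]
opening: 88.0
```

Lug direction from both tips is 158.6°. Now I close.

Request:
arm_command(
  moves="0 0 0 0 0 0 0.07; 0 0 0 0 0 0 0.06; 0 0 0 0 0 0 0.054; 0 0 0 0 0 0 0.05; 0 0 0 0 0 0 0.045; 0 0 0 0 0 0 0.04; 0 0 0 0 0 0 0.04; 0 0 0 0 0 0 0.04; 0 0 0 0 0 0 0.04",
)

```text
time: 6.85
eef_pos: [607.4, -237.0, 75.9]
orientation: [[0.365, 0.931, 0.0], [0.931, -0.365, 0.0], [0.0, 0.0, -1.0]]
wrist_force: [-0.7, 0.5, 3.4]
opening: 52.4
```

Request:
arm_command(
  moves="0 0 0 0 0 0.005 0.04; 0 0 0 0 0 0.03 0.04; 0 0 0 0 0 0.06 0.04; 0 0 0 0 0 0.085 0.04; 0 0 5 -0.014 0.034 0.085 0.04; 0 0 10 -0.028 0.068 0.085 0.04; 0 0 15 -0.042 0.102 0.085 0.04; 0 0 20.7 -0.056 0.136 0.085 0.04; 0 0 20.7 -0.075 0.18 0.085 0.04; 0 0 20.7 -0.092 0.222 0.085 0.04",
)

```text
time: 7.85
eef_pos: [514.0, -13.7, 160.5]
orientation: [[0.013, 1.0, -0.001], [1.0, -0.013, 0.0], [0.0, -0.001, -1.0]]
wrist_force: [0.7, 0.8, -2.3]
opening: 52.8
```

Request:
arm_command(
  moves="0 0 0 0 0 0 0.04; 0 0 0 0 0 0 0.04; 0 0 0 0 0 0 0.04",
)

```text
time: 8.15
eef_pos: [515.6, -16.0, 160.8]
orientation: [[0.014, 1.0, 0.001], [1.0, -0.014, -0.001], [-0.001, 0.001, -1.0]]
wrist_force: [-0.0, 0.6, -1.9]
opening: 52.2
```

```bash
python3 - <<'E'
from h import *
d=grab('wrist','w5'); s=d['state'];print(s['time'],s['eef_pos'],s['orientation'].round(4).tolist(),s['joints'].round(1),s['wrist_force'],s['ft_torque'],s['opening'])
E
```

```text
8.15 [515.64213278 -16.04560111 160.82943173] [[0.0138, 0.9999, 0.0005], [0.9999, -0.0138, -0.0006], [-0.0006, 0.0006, -1.0]] [-35.2  21.5  37.3 117.3 -17.7  46.7  11.7] [-0.04976889  0.55765639 -1.87766807] [-0.09740996  0.0441018   0.01876306] 52.1963551821369
```

View pics/w5.png

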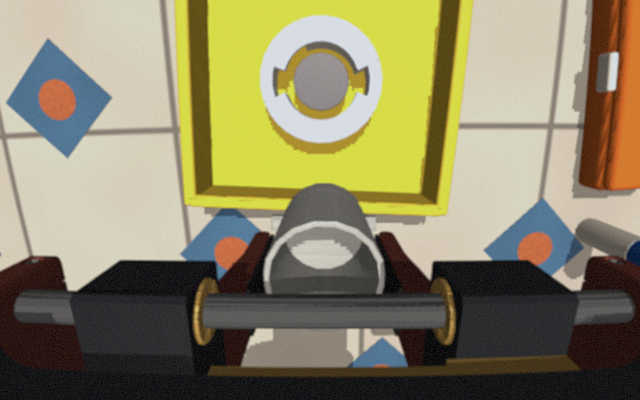

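The held cup is at (325,265) with lugs at (280,222) and (370,222), and the dock is at (321,79). I measure both.

```bash
python3 - <<'E'
from h import *
dock('w5',(250,5,395,150))
rim('w5',(255,215,395,300),170)
d=load('w5');cv2.imwrite('pics/c5.png',cv2.resize(d['img'][170:260,250:400,::-1],None,fx=5,fy=5,interpolation=cv2.INTER_CUBIC))
T=camT(d);print(T[:3,3])
E
```

```text
w5 outer c [515.4  79. ] r 46.8
 bore c [515.5  79.3] 29.1
 slot angle -0.3 n 82
  lobe 0.2 spread -10.7 11.4 max r 38.3
  lobe 179.2 spread -11.4 10.8 max r 38.1
w5 170 [[735.0, 515.6, -15.7, 26.4], [654.0, 515.5, -15.6, 23.7], [734.0, 515.6, -15.7, 26.4]]
[516.48597816  51.28607276 300.33514321]
```

View pics/w5_dock.png

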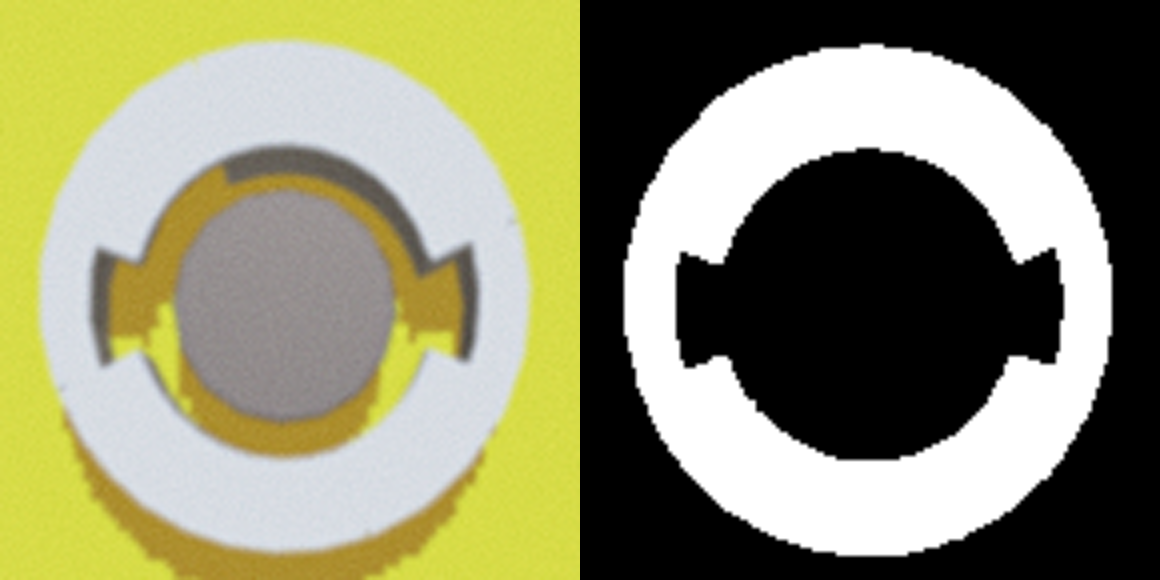

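View pics/c5.png

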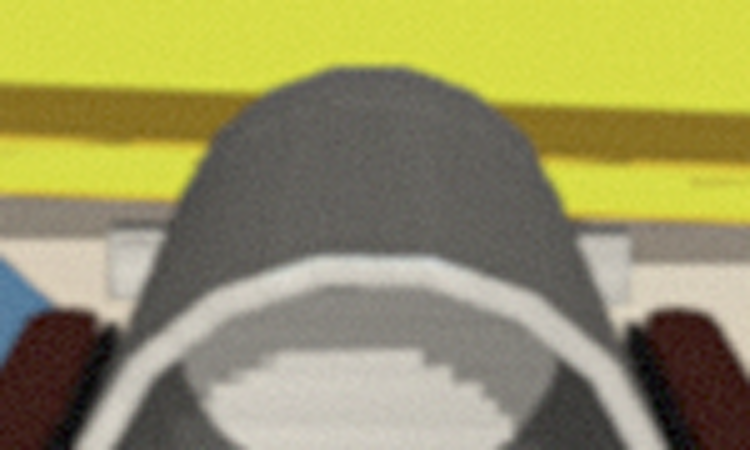

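Request:
arm_command(
  moves="0 0 0 0 0.03 0 0.04; 0 0 0 0 0.06 0 0.04; 0 0 0 0 0.085 0 0.04; 0 0 0 -0.0001 0.095 0 0.04; 0 0 0 -0.0001 0.095 -0.02 0.04; 0 0 0 -0.0001 0.095 -0.04 0.04; 0 0 0 -0.0001 0.095 -0.047 0.04; 0 0 0 -0.0001 0.095 -0.047 0.04; 0 0 0 -0.0001 0.095 -0.047 0.04; 0 0 0 -0.0001 0.095 -0.047 0.04",
)

```text
time: 9.2
eef_pos: [516.0, 79.7, 114.5]
orientation: [[0.013, 1.0, 0.001], [1.0, -0.013, 0.0], [0.0, 0.001, -1.0]]
wrist_force: [0.7, -0.4, -2.9]
opening: 52.7
```

```bash
python3 - <<'E'
from h import *
d=grab('scene','s6');d=grab('top','t6'); s=d['state'];print(s['time'],s['eef_pos'],s['orientation'].round(4).tolist(),s['wrist_force'],s['ft_torque'],s['opening'])
w=grab('wrist','w6')
a=load('s6')['img'][110:240,330:500,::-1];cv2.imwrite('pics/c6.png',cv2.resize(a,None,fx=4.5,fy=4.5,interpolation=cv2.INTER_CUBIC))
E
```

```text
9.25 [515.93342343  79.84204604 114.50736631] [[0.0131, 0.9999, 0.0015], [0.9999, -0.0131, 0.0005], [0.0005, 0.0015, -1.0]] [-0.15574481 -0.28162609 -2.19919826] [-0.12955499  0.08570811  0.01207761] 52.4029975691626
```

View pics/c6.png

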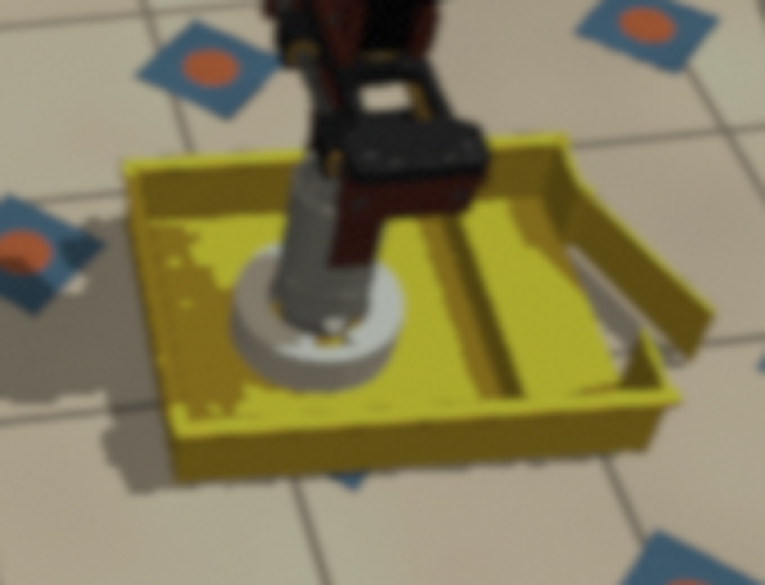

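View pics/w6.png

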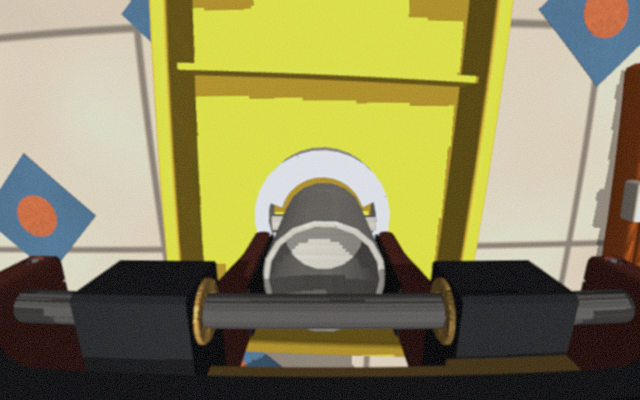

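Lugs hover over the slots. I trim laterally by about 0.5–0.8 mm and descend gently.

Request:
arm_command(
  moves="0 0 0 -0.0004 -0.0008 0 0.04; 0 0 0 -0.0004 -0.0008 -0.002 0.04; 0 0 0 -0.0004 -0.0008 -0.004 0.04; 0 0 0 -0.0004 -0.0008 -0.005 0.04; 0 0 0 -0.0004 -0.0008 -0.006 0.04; 0 0 0 -0.0004 -0.0008 -0.006 0.04",
)

```text
time: 9.95
eef_pos: [514.7, 79.2, 107.5]
orientation: [[0.013, 1.0, -0.0], [1.0, -0.013, -0.0], [-0.0, -0.0, -1.0]]
wrist_force: [0.3, -0.8, -2.3]
opening: 52.5
```

```bash
cat > st.py <<'E'
from h import *
s=monitor.state();print(s['time'],s['eef_pos'].round(2),np.degrees(np.arctan2(s['orientation'][1,0],s['orientation'][0,0])).round(2),s['orientation'][:,2].round(4),'F',s['wrist_force'].round(2),'M',s['ft_torque'].round(2),s['opening'].round(1))
E
python3 st.py
```

```text
Traceback (most recent call last):
  File "st.py", line 2, in <module>
    s=monitor.state();print(s['time'],s['eef_pos'].round(2),np.degrees(np.arctan2(s['orientation'][1,0],s['orientation'][0,0])).round(2),s['orientation'][:,2].round(4),'F',s['wrist_force'].round(2),'M',s['ft_torque'].round(2),s['opening'].round(1))
                                                                                                                                                                                                                                  ^^^^^^^^^^^^^^^^^^
AttributeError: 'float' object has no attribute 'round'
```

Request:
arm_command(
  moves="0 0 0 0 0 -0.001 0.04; 0 0 0 0 0 -0.002 0.04; 0 0 0 0 0 -0.003 0.04; 0 0 0 0 0 -0.003 0.04",
)

```text
time: 10.35
eef_pos: [514.8, 79.2, 104.5]
orientation: [[0.013, 1.0, -0.0], [1.0, -0.013, -0.0], [-0.0, -0.0, -1.0]]
wrist_force: [-0.7, -0.7, -2.2]
opening: 52.4
```

```bash
sed -i "s/,s\['opening'\].round(1)//" st.py; python3 st.py
```

```text
10.35 [514.78  79.23 104.53] 89.28 [-2.e-04 -1.e-04 -1.e+00] F [-0.7  -0.74 -2.24] M [-0.07  0.08  0.  ]
```

Lugs are in the slots with no contact. I continue to the plunger.

Request:
arm_command(
  moves="0 0 0 0 0 -0.001 0.04; 0 0 0 0 0 -0.002 0.04; 0 0 0 0 0 -0.003 0.04; 0 0 0 0 0 -0.003 0.04",
)

```text
time: 10.75
eef_pos: [515.0, 79.2, 101.8]
orientation: [[0.013, 1.0, 0.0], [1.0, -0.013, 0.0], [0.0, 0.0, -1.0]]
wrist_force: [-0.3, -0.3, 2.5]
opening: 52.7
```

```bash
python3 st.py
```

```text
10.75 [514.97  79.23 101.82] 89.28 [ 2.e-04  2.e-04 -1.e+00] F [-0.28 -0.28  2.5 ] M [-0.11  0.35 -0.03]
```

Request:
arm_command(
  moves="0 0 0 0 0 -0.001 0.04; 0 0 0 0 0 -0.002 0.04; 0 0 0 0 0 -0.003 0.04; 0 0 0 0 0 -0.004 0.04; 0 0 0 0 0 -0.005 0.04; 0 0 0 0 0 -0.005 0.04",
)

```text
time: 11.35
eef_pos: [515.0, 79.2, 96.8]
orientation: [[0.013, 1.0, 0.0], [1.0, -0.013, 0.0], [0.0, 0.0, -1.0]]
wrist_force: [-2.6, -0.8, 7.0]
opening: 52.6
```

```bash
python3 st.py
```

```text
11.35 [514.99  79.24  96.77] 89.28 [ 2.e-04  1.e-04 -1.e+00] F [-2.56 -0.8   6.97] M [-0.05  0.51  0.05]
```

Request:
arm_command(
  moves="0 0 0 0 0 -0.001 0.04; 0 0 0 0 0 -0.002 0.04; 0 0 0 0 0 -0.003 0.04; 0 0 0 0 0 -0.004 0.04; 0 0 0 0 0 -0.004 0.04",
)

```text
time: 11.85
eef_pos: [515.0, 79.3, 93.0]
orientation: [[0.013, 1.0, 0.0], [1.0, -0.013, 0.0], [0.0, 0.0, -1.0]]
wrist_force: [-2.4, -0.2, 9.4]
opening: 52.6
```

```bash
python3 st.py
```

```text
11.85 [515.03  79.27  92.98] 89.28 [ 2.e-04  4.e-04 -1.e+00] F [-2.43 -0.16  9.45] M [-0.12  0.81  0.03]
```

Request:
arm_command(
  moves="0 0 0 0 0 -0.001 0.04; 0 0 0 0 0 -0.0015 0.04; 0 0 0 0 0 -0.0015 0.04",
)

```text
time: 12.15
eef_pos: [515.0, 79.2, 91.6]
orientation: [[0.013, 1.0, 0.0], [1.0, -0.013, 0.0], [0.0, 0.0, -1.0]]
wrist_force: [-2.8, -1.0, 10.0]
opening: 52.7
```

Request:
arm_command(
  moves="0 0 -2 0 0 0 0.04; 0 0 -4 0 0 0 0.04; 0 0 -6 0 0 0 0.04; 0 0 -6 0 0 0 0.04",
)

```text
time: 12.55
eef_pos: [515.5, 79.3, 91.8]
orientation: [[0.118, 0.993, 0.001], [0.993, -0.118, 0.0], [0.001, 0.001, -1.0]]
wrist_force: [-1.3, -0.3, 10.2]
opening: 52.7
```

```bash
python3 st.py
```

```text
12.55 [515.54  79.28  91.78] 83.23 [ 1.2e-03  4.0e-04 -1.0e+00] F [-1.26 -0.34 10.17] M [-0.14  0.63 -0.01]
```

Request:
arm_command(
  moves="0 0 -2 0 0 0 0.04; 0 0 -4 0 0 0 0.04; 0 0 -6 0 0 0 0.04; 0 0 -8 0 0 0 0.04; 0 0 -8 0 0 0 0.04",
)

```text
time: 13.05
eef_pos: [515.9, 79.3, 91.9]
orientation: [[0.255, 0.967, 0.002], [0.967, -0.255, 0.0], [0.001, 0.002, -1.0]]
wrist_force: [-0.1, -0.1, 9.1]
opening: 52.3
```

```bash
python3 st.py
```

```text
13.05 [515.91  79.27  91.88] 75.23 [ 2.e-03  3.e-04 -1.e+00] F [-0.09 -0.14  9.07] M [-0.15  0.52  0.01]
```

No resisting torque; it is turning freely at 14°. I continue.

Request:
arm_command(
  moves="0 0 -3 0 0 0 0.04; 0 0 -6 0 0 0 0.04; 0 0 -9 0 0 0 0.04; 0 0 -12 0 0 0 0.04; 0 0 -15 0 0 0 0.04; 0 0 -18 0 0 0 0.04; 0 0 -20 0 0 0 0.04; 0 0 -20 0 0 0 0.04",
)

```text
time: 13.85
eef_pos: [516.2, 79.3, 92.0]
orientation: [[0.57, 0.821, 0.003], [0.821, -0.57, 0.0], [0.002, 0.002, -1.0]]
wrist_force: [-0.6, 0.6, 10.0]
opening: 52.3
```

```bash
python3 st.py
```

```text
13.85 [516.23  79.25  91.96] 55.23 [ 2.6e-03  2.0e-04 -1.0e+00] F [-0.63  0.59 10.03] M [-0.08  0.32 -0.04]
```

Request:
arm_command(
  moves="0 0 -3 0 0 0 0.04; 0 0 -6 0 0 0 0.04; 0 0 -9 0 0 0 0.04; 0 0 -12 0 0 0 0.04; 0 0 -14 0 0 0 0.04; 0 0 -14 0 0 0 0.04",
)

```text
time: 14.45
eef_pos: [516.2, 79.3, 92.0]
orientation: [[0.752, 0.659, 0.003], [0.659, -0.752, 0.0], [0.002, 0.002, -1.0]]
wrist_force: [-1.1, 0.7, 10.1]
opening: 52.6
```

```bash
python3 st.py
```

```text
14.45 [516.24  79.32  91.95] 41.24 [ 2.6e-03  2.0e-04 -1.0e+00] F [-1.13  0.68 10.12] M [-0.05  0.34 -0.02]
```

Request:
arm_command(
  moves="0 0 -2 0 0 0 0.04; 0 0 -4 0 0 0 0.04; 0 0 -4 0 0 0 0.04",
)

```text
time: 14.75
eef_pos: [516.2, 79.3, 92.0]
orientation: [[0.796, 0.605, 0.003], [0.605, -0.796, 0.0], [0.002, 0.001, -1.0]]
wrist_force: [-1.0, 0.1, 9.8]
opening: 52.6
```

```bash
python3 st.py
```

```text
14.75 [516.24  79.29  91.97] 37.23 [ 2.6e-03  2.0e-04 -1.0e+00] F [-1.    0.12  9.81] M [-0.03  0.33  0.  ]
```

Request:
arm_command(
  moves="0 0 -2 0 0 0 0.04; 0 0 -3 0 0 0 0.04; 0 0 -3 0 0 0 0.04",
)

```text
time: 15.05
eef_pos: [516.1, 79.2, 92.0]
orientation: [[0.826, 0.563, 0.002], [0.563, -0.826, 0.0], [0.002, 0.001, -1.0]]
wrist_force: [-1.0, -0.9, 10.6]
opening: 52.4
```

```bash
python3 st.py
```

```text
15.05 [516.11  79.21  91.98] 34.28 [ 2.3e-03  1.0e-04 -1.0e+00] F [-1.02 -0.93 10.63] M [-0.15  0.51  0.13]
```

Request:
arm_command(
  moves="0 0 -1 0 0 0 0.04; 0 0 -2 0 0 0 0.04; 0 0 -2 0 0 0 0.04",
)

```text
time: 15.35
eef_pos: [515.5, 79.0, 91.9]
orientation: [[0.845, 0.535, 0.001], [0.535, -0.845, -0.0], [0.001, 0.001, -1.0]]
wrist_force: [-3.8, -1.2, 12.3]
opening: 52.3
```

```bash
python3 st.py
```

```text
15.35 [515.5   78.97  91.88] 32.33 [ 1.1e-03 -2.0e-04 -1.0e+00] F [-3.81 -1.15 12.28] M [-0.26  0.84  0.44]
```

The stop is felt: Mz = 0.44 at about 57°. I ease the torque slightly and let it rise.

Request:
arm_command(
  moves="0 0 1.5 0 0 0 0.04; 0 0 1.5 0 0 0.001 0.04; 0 0 1.5 0 0 0.002 0.04; 0 0 1.5 0 0 0.003 0.04; 0 0 1.5 0 0 0.0035 0.04; 0 0 1.5 0 0 0.0035 0.04",
)

```text
time: 15.95
eef_pos: [515.6, 79.0, 95.2]
orientation: [[0.831, 0.556, 0.001], [0.556, -0.831, -0.0], [0.001, 0.001, -1.0]]
wrist_force: [-1.7, -0.6, 8.6]
opening: 52.1
```

```bash
python3 st.py
```

```text
15.95 [515.59  79.    95.16] 33.78 [ 1.5e-03 -1.0e-04 -1.0e+00] F [-1.74 -0.58  8.64] M [-0.25  0.52 -0.  ]
```

Request:
arm_command(
  moves="0 0 0 0 0 0.001 0.04; 0 0 0 0 0 0.0015 0.04; 0 0 0 0 0 0.0015 0.04",
)

```text
time: 16.25
eef_pos: [515.6, 79.1, 96.6]
orientation: [[0.831, 0.556, 0.001], [0.556, -0.831, -0.0], [0.001, 0.001, -1.0]]
wrist_force: [-1.3, -0.6, 6.2]
opening: 52.2
```

```bash
python3 st.py
```

```text
16.25 [515.57  79.06  96.58] 33.79 [ 1.5e-03 -2.0e-04 -1.0e+00] F [-1.28 -0.56  6.25] M [-0.26  0.38  0.02]
```

Request:
arm_command(
  moves="0 0 0 0 0 0.0005 0.04; 0 0 0 0 0 0.001 0.04; 0 0 0 0 0 0.001 0.04",
)

```text
time: 16.55
eef_pos: [515.6, 79.0, 97.5]
orientation: [[0.831, 0.556, 0.001], [0.556, -0.831, -0.0], [0.001, 0.001, -1.0]]
wrist_force: [-1.4, -0.7, 6.2]
opening: 52.2
```

```bash
python3 st.py
```

```text
16.55 [515.57  79.03  97.52] 33.78 [ 1.5e-03 -3.0e-04 -1.0e+00] F [-1.45 -0.67  6.2 ] M [-0.25  0.29 -0.02]
```

Request:
arm_command(
  moves="0 0 0 0 0 0.0005 0.04; 0 0 0 0 0 0.001 0.04; 0 0 0 0 0 0.001 0.04",
)

```text
time: 16.85
eef_pos: [515.4, 79.1, 97.9]
orientation: [[0.831, 0.556, 0.001], [0.556, -0.831, -0.001], [0.001, 0.002, -1.0]]
wrist_force: [3.0, -2.6, -4.9]
opening: 52.2
```

```bash
python3 st.py
```

```text
16.85 [515.39  79.06  97.92] 33.79 [ 0.0014 -0.001  -1.    ] F [ 2.98 -2.6  -4.95] M [-0.43 -0.7   0.03]
```

The upward force drops sharply: the cup is held by the notch ceiling at about 22 mm, so it is locked. I relax the pull and release.

Request:
arm_command(
  moves="0 0 0 0 0 -0.0008 0.04; 0 0 0 0 0 -0.0008 0.04; 0 0 0 0 0 -0.0008 0.054; 0 0 0 0 0 -0.0008 0.06; 0 0 0 0 0 -0.0008 0.07; 0 0 0 0 0 -0.0008 0.08; 0 0 0 0 0 -0.0008 0.0878; 0 0 0 0 0 -0.0008 0.0878; 0 0 0 0 0 -0.0008 0.0878",
)

```text
time: 17.75
eef_pos: [514.8, 79.3, 97.3]
orientation: [[0.831, 0.556, -0.0], [0.556, -0.831, 0.0], [-0.0, -0.0, -1.0]]
wrist_force: [-0.6, -0.2, -0.8]
opening: 87.7
```

```bash
python3 st.py
```

```text
17.75 [514.76  79.27  97.32] 33.78 [-2.e-04  0.e+00 -1.e+00] F [-0.6  -0.22 -0.79] M [-0.05  0.17  0.01]
```

Request:
arm_command(
  moves="0 0 0 0 0 0.03 0.0878; 0 0 0 0 0 0.06 0.0878; 0 0 0 0 0 0.1 0.0878; 0 0 0 -0.02 -0.015 0.13 0.0878; 0 0 0 -0.04 -0.027 0.15 0.0878; 0 0 0 -0.04 -0.027 0.15 0.0878; 0 0 0 -0.04 -0.027 0.15 0.0878; 0 0 0 -0.04 -0.027 0.15 0.0878",
)

```text
time: 18.55
eef_pos: [475.0, 53.1, 246.8]
orientation: [[0.831, 0.557, -0.0], [0.557, -0.831, -0.0], [-0.001, 0.0, -1.0]]
wrist_force: [-0.3, -0.3, -0.1]
opening: 87.9
```

```bash
python3 - <<'E'
from h import *
d=grab('wrist','w7');grab('scene','s7');grab('top','t7')
s=d['state'];print(s['time'],s['eef_pos'])
a=load('s7')['img'][110:240,330:500,::-1];cv2.imwrite('pics/c7.png',cv2.resize(a,None,fx=4.5,fy=4.5,interpolation=cv2.INTER_CUBIC))
E
```

```text
18.55 [474.95778264  53.06493304 246.78293437]
```

View pics/w7.png

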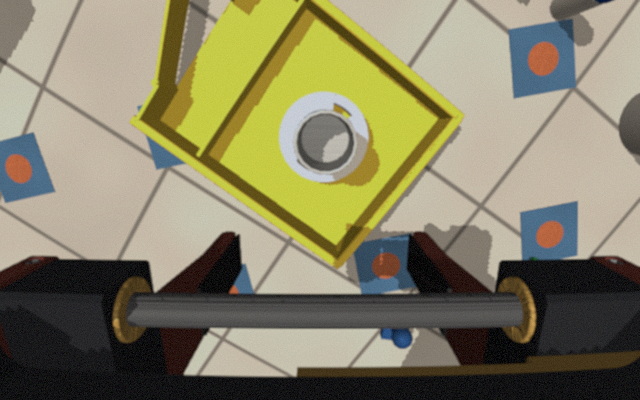

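View pics/c7.png

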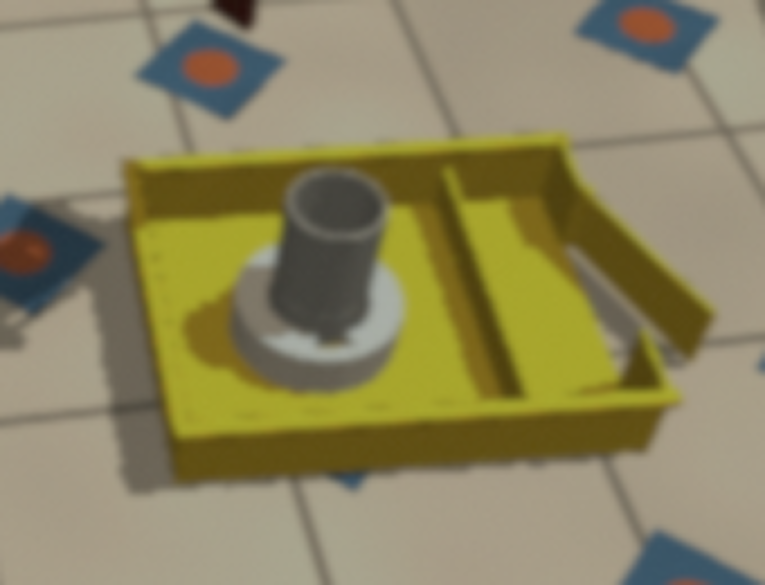

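View pics/t7.png

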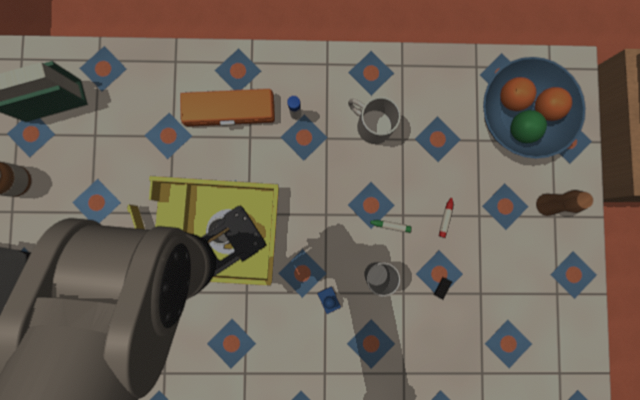

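The wrist view shows the cup standing in the dock at (326,140) with an empty slot at (342,108). Bystanders are unmoved. I check rim height and axis.

```bash
python3 - <<'E'
from h import *
for z in (107,113): rim('w7',(290,100,362,180),z)
dock('w7',(270,82,380,192))
d=load('w7')
r=27
o=rim('w7',(290,100,362,180),107);c=np.array(max(o,key=lambda k:k[3]if k[3]<27.6 else 0)[1:3])
# rim height from depth: pixels on ring r=25.5
v,u=np.mgrid[100:180,290:362];uv=np.c_[u.ravel(),v.ravel()];P=depthpt(d,uv)
k=(P[:,2]>98)&(P[:,2]<125);Q=P[k]
print('rim depth z median',np.median(Q[:,2]),np.percentile(Q[:,2],[50,75,90,97]),k.sum(),'collar z',np.median(P[(P[:,2]>25)&(P[:,2]<40)][:,2]))
A=np.c_[Q[:,:2]-Q[:,:2].mean(0),np.ones(len(Q))];print('tilt slopes',np.linalg.lstsq(A,Q[:,2],rcond=None)[0])
d=load('w2');v,u=np.mgrid[90:165,280:362];P=depthpt(d,np.c_[u.ravel(),v.ravel()]);Q=P[(P[:,2]>75)]
print('same on table',np.median(Q[:,2]),np.percentile(Q[:,2],[75,90,97]))
E
```

```text
w7 107 [[594.0, 515.8, 79.1, 23.7], [340.0, 513.8, 80.6, 25.8], [284.0, 517.4, 78.0, 22.1]]
w7 113 [[594.0, 516.2, 79.3, 23.2], [340.0, 514.2, 80.8, 25.2], [283.0, 519.4, 83.3, 28.0]]
w7 outer c [514.4  78.8] r 46.5
 bore c [511.5  74.5] 31.0
 slot angle 51.9 n 65h.py:49: RuntimeWarning: Mean of empty slice.
  G=S[S@u>0]; print('  lobe',np.degrees(np.arctan2(*G.mean(0)[::-1])).round(1),'spread',(G@[-u[1],u[0]]).min().round(1),(G@[-u[1],u[0]]).max().round(1),'max r',np.hypot(*G.T).max().round(1))
  ret = um.true_divide(
Traceback (most recent call last):
  File "h.py", line 49, in dock
    G=S[S@u>0]; print('  lobe',np.degrees(np.arctan2(*G.mean(0)[::-1])).round(1),'spread',(G@[-u[1],u[0]]).min().round(1),(G@[-u[1],u[0]]).max().round(1),'max r',np.hypot(*G.T).max().round(1))
                                                                                          ~~~~~~~~~~~~~~~~~~~~^^
ValueError: zero-size array to reduction operation minimum which has no identity
```

```bash
python3 - <<'E'
from h import *
d=load('w7')
v,u=np.mgrid[95:185,285:367];P=depthpt(d,np.c_[u.ravel(),v.ravel()])
Q=P[(P[:,2]>98)&(P[:,2]<125)]
print('rim z',np.percentile(Q[:,2],[50,75,90,97]).round(1),len(Q),'collar z',np.median(P[(P[:,2]>25)&(P[:,2]<40)][:,2]))
Q=Q[Q[:,2]>np.percentile(Q[:,2],50)-2];A=np.c_[Q[:,:2]-Q[:,:2].mean(0),np.ones(len(Q))];print('tilt slopes',np.linalg.lstsq(A,Q[:,2],rcond=None)[0])
d=load('w2');v,u=np.mgrid[90:165,280:362];P=depthpt(d,np.c_[u.ravel(),v.ravel()]);Q=P[(P[:,2]>75)]
print('on table',np.percentile(Q[:,2],[50,75,90,97]).round(1))
print(monitor.state()['wrist_force'])
E
```

```text
rim z [106.1 106.7 107.2 107.7] 815 collar z 31.46620080754559
tilt slopes [-1.36732961e-03  2.72003640e-05  1.06262090e+02]
on table [ 84.2  84.8  85.4 414. ]
[-0.46125437 -0.25264773 -0.92274411]
```

Rim is at 106.1 against 84.2 on the table, so the underside sits at about 22 mm (locked; unlocked would be 28). It is level and on axis. Handing in.

```bash
python3 - <<'E'
from h import *
print(env.hand_in())
E
```

```text
the job is handed in; nothing more can be done
None
```

The lugged cup is locked in the dock and released, and I handed the job in at about 19 s; the hand-in gave no verdict.

**What I did:** I located the cup, its lugs and the dock's slots with the wrist and top cameras. I gripped the cup near the top, with the jaws along its lugs. The lugs went into the slots without touching anything, and I pushed down against the spring until the wrist read about 12 N. I turned the cup clockwise about 57° to the stop, where the torque rose to 0.44 N·m. After easing off slightly, I let it rise until the notches held it against a small upward pull. The wrist force stayed under about 13 N in the readings I took.

**Last checks:**

| Check | Measured | Wanted |
|---|---|---|
| Underside height (rim 21.9 mm above its height on the table) | about 22 mm | 22 mm locked, 28 mm unlocked |
| Tilt of the rim | about 0.0014 rad | under 0.06 rad |
| Distance from the dock's axis | about 0.4 mm (see below) | under 4 mm |

The gripper is open and clear of everything. In the last top picture the bystanders look unmoved, though I only judged that by eye. The mug and both crayons were in view; the arm may hide parts of the scene.

**What disagreed or failed:**
- **Dock centre:** the estimates differed by about 2 mm in x (513.4 mm from the top camera, 515.5 mm from the wrist). I used the wrist value, and the 0.4 mm is measured against that. Against the top camera's value it would be about 2.6 mm, still within the limit.
- **Final collar fit:** re-fitting the collar with the cup in it failed for the bore and slots, because the cup covers them. The outer circle still gave (514.4, 78.8), about 1.4 mm from the cup's axis.

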